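Sort the wrap cartons by weight

ROBOT

A 6-joint arm with a two-finger parallel gripper is mounted at the origin on a cart in front of the work surface, level with it; the furniture and walls round the work are solid. World frame = base frame: x ahead of the robot, y to its left, z up, the work surface at z = 0. Lengths are in m, angles in rad, forces in N, time in s.
With the tool pointing down it reaches from about 0.275 to 0.75 m from the base axis. Payload 10.2 kg.
Tool frame: the origin (TCP) lies where the fingers leave the gripper's body, on its centre line; the fingertips stand 73 mm ahead of it and the grasp point (between the pads) lies 54 mm ahead of it (arm.tip_reach is the distance from the TCP to the fingertips, in m); z points along the fingers, y is the line along which they close (so a half turn about z gives the same grasp; the last joint's range is limited). The gripper opens to 85 mm and grips with 20 to 120 N. Pads are 22 mm wide; open, the fingers measure 114 mm over their backs; the gripper's body (76 mm by 85 mm) begins 54 mm behind the grasp point. The pads swing forward as they close: fully open they stand 13 mm farther back than shut.
Start: joints at [-1.412, 0.313, 1.498, -0, 1.331, -0.223], TCP at [0.196, -0.487, 0.304] pointing down, gripper open.
Joint ranges: [-2.94, 2.94], [-0.97, 2.17], [0.19, 2.56], [-1.23, 4.37], [0.02, 3.11], [-2.88, 2.88]. Speed limits (rad/s): [2.39, 2.39, 3.01, 3.14, 3.14, 3.14].

INTERFACE

Orientations are given as [roll, pitch, yaw] about the fixed x, y, z axes, in that order (R = Rz(yaw) Ry(pitch) Rx(roll)).
In Python, from station import arm gives the robot as it stands.
- The arm moves only by the shell command python3 -m pendant 'ROWS' [OPENING]. ROWS is JSON, a list of rows, each an object of numbers: "x", "y", "z": the shift along the world's x, y, z as a fraction of full scale; "rx", "ry", "rz": the turn, a rotation vector about the world's x, y, z as a fraction of full scale. A call has 1 to 20 rows; each row shifts and turns the commanded pose from where the row before left it; what a row does not reach is not made up. Full scale, the value 1, is 1 m for a shift and 0.1 rad for a turn. A row lasts 1/8 s, in which the tool goes at most 62.5 mm and 10.7 degrees, less where a joint would pass 70% of its speed; a pose out of reach is approached as far as the arm can. A call with a number of a shift or a turn outside -1 to 1 is refused whole. A call with a gripper value outside its range is refused whole. OPENING is the closure in counts, from 0 (fully open) to 255 (shut), set as the call begins (- or left out, the last holds). The fingers move at their own pace and stop on an object; the grip force is fixed at half the most. Time passes only in rows, so rows that do not move let the fingers close. It gives the time, the measured TCP pose, the force, the opening and the grip force at its end, in the units of the state.
- arm.get_state(): the state, without advancing time (a new reading comes with each control period).
- arm.camera(name): name is "scene" or "top" or "wrist"; returns a dict with "image" (480x640x3 uint8, blue, green, red), "range_z" (480x640 float32, m along the optical axis (not along the pixel's ray), 0 where there is no reading), "fx", "fy", "cx", "cy" (pixels), "world_from_camera" (4x4, takes a point from camera to world coordinates). Camera axes: x right, y down, z forward; pixel columns grow to the right and rows downward; lengths in m; the calibration is good to about 2 mm. A picture is of the moment at which its call begins.
- arm.hand_in(): hands the job in; it is judged then, once.
The state is a dict: "time": time; "q": joint angles; "qvel": joint speeds; "tau": joint torques, N m; "ee_pos": TCP position; "ee_rot": TCP orientation; "wrist_force": force on the tool from outside, world axes, zero at the start; "torque": the same for the moment, N m; "finger_gap": finger opening in m; "finger_force": force on a finger pad.
Only numpy, scipy, OpenCV 4.12 (cv2) and the standard library are available. Lean on these libraries where they do the work, as an engineer would, in place of code of your own. Each camera call takes 0.05 s, during which the arm holds its last target. There are 200 camera calls.

TASK

Of the three alike cartons of kitchen wrap standing in the wooden caddy one is full, one is about half used and one is empty, and only their weight in the hand tells which is which. Lay the full one down flat in the far compartment of the wooden drawer insert and the half-used one flat in its near compartment (near and far as the robot sees them), put the empty one into the cardboard box for waste paper, and leave everything else where it stands.

Things in the scene. Friction and masses are not known exactly. Their poses are not given: they have to be found in the camera images.
- carton_1: closed opaque carton of kitchen wrap, one of three alike: square, 46 x 46 mm, 190 mm long, blue with a white panel round the middle and a steel cutter strip along one edge. Origin: centre of its bottom end, z along its length to the top, x and y square to its side faces. Starts upright in a well of the caddy, top end at 196 mm. A grip of 20 to 40 N holds it; at 20 N it still swings between the pads.
- carton_2: closed opaque carton of kitchen wrap, one of three alike: square, 46 x 46 mm, 190 mm long, blue with a white panel round the middle and a steel cutter strip along one edge. Origin: centre of its bottom end, z along its length to the top, x and y square to its side faces. Starts upright in a well of the caddy, top end at 196 mm. A grip of 20 to 40 N holds it; at 20 N it still swings between the pads.
- carton_3: closed opaque carton of kitchen wrap, one of three alike: square, 46 x 46 mm, 190 mm long, blue with a white panel round the middle and a steel cutter strip along one edge. Origin: centre of its bottom end, z along its length to the top, x and y square to its side faces. Starts upright in a well of the caddy, top end at 196 mm. A grip of 20 to 40 N holds it; at 20 N it still swings between the pads.
- carton_1_mid (a point): the centre of carton_1, 95 mm from either end (inside it). The roll or core inside is loose by 1 to 2 mm.
- carton_2_mid (a point): the centre of carton_2, 95 mm from either end (inside it). The roll or core inside is loose by 1 to 2 mm.
- carton_3_mid (a point): the centre of carton_3, 95 mm from either end (inside it). The roll or core inside is loose by 1 to 2 mm.
- caddy: wooden caddy, 64 x 180 x 65 mm (x, y, z), fixed; three wells 52 x 52 mm in a row along its y, 58 mm apart, floor 6 mm thick, one carton in each. Cartons stick out 131 mm and stand 12 mm apart, so grip the faces that look along the caddy's x. Origin under its centre, on the worktop. Any carton can be the full (about 460 g), half-used (about 250 g) or empty one (about 100 g), carton included, within 10 per cent.
- insert: wooden drawer insert, 170 x 230 x 54 mm (x, y, z), fixed, left or right of the robot; origin under its centre, on the worktop; x points away from the robot within 0.2 rad. Two compartments, 58 mm wide (x), 210 long (y), centres at x = -46 and +46 mm; walls as high as a lying carton, but the long ones are cut down to 16 mm over their middle 78 mm, the only place for fingers beside a carton.
- far_floor (a point): centre of the floor of the insert's far compartment (for the full carton), 8 mm above the worktop. The long walls beside the compartments are 10 (outer) and 34 mm (middle) thick.
- near_floor (a point): centre of the floor of the insert's near compartment (for the half-used carton), 8 mm above the worktop.
- paper_box: open cardboard box for waste paper, 150 x 240 x 100 mm (x, y, z), walls 4 mm, fixed, on the other side than the insert; origin under its centre, on the worktop. The empty carton may stand, lean or lie in it.
- paper_box_floor (a point): centre of the box's floor, 4 mm above the worktop.
- mug: cream mug with a handle, 82 x 120 x 94 mm, loose, behind; leave it. Origin under its centre.
- tumbler: clear glass tumbler, 81 mm wide, 93 mm high, loose, on the right; leave it. Origin under its centre.
- salt_jar: red jar with a green lid, 62 mm wide, 86 mm high, loose, behind on the left; leave it. Origin under its centre.

How it is judged:
By the outcome, as a careful person would: the job done as asked, in the order asked, and still so for the second after the job is handed in, with the robot touching nothing.
It also fails if it takes over 72 s, if anything falls off the work surface, if the arm or the gripper's body presses on something with over 40 N, if the wrist force passes 120 N, or if a joint passes its speed limit or range.

## Working session

There is one attempt and no reset: what is moved stays moved. The work goes in short steps, Python scripts to look and compute and a shell command to move; the robot and the scene stay as the last step left them, time stands still between calls to the robot, and variables do not carry over. Pictures are saved under pics/ and viewed, at most 13 in all, crops included, and the job is handed in when it is done.

```bash
mkdir -p pics; ls
python3 - <<'E'
from station import arm
import cv2,numpy as np
s=arm.get_state();print({k:np.round(v,3).tolist() for k,v in s.items()})
ims=[]
for n in("scene","top"):
    c=arm.camera(n);np.savez(f"pics/{n}.npz",**c);ims.append(c["image"])
    print(n,c["fx"],c["cx"],c["cy"],np.round(c["world_from_camera"],3).tolist())
    cv2.imwrite(f"pics/{n}0.png",c["image"])
E
```

```text
pics
{'time': 0.0, 'q': [-1.412, 0.313, 1.498, 0.0, 1.331, -0.223], 'qvel': [-0.001, -0.0, -0.001, -0.0, 0.001, -0.001], 'tau': [-0.0, -41.227, -25.974, -0.0, 0.004, 0.0], 'ee_pos': [0.196, -0.487, 0.303], 'ee_rot': [-3.14, -0.0, 0.382], 'wrist_force': [-0.384, -0.048, 0.562], 'torque': [-0.027, 0.045, -0.06], 'finger_force': 0.0, 'finger_gap': 0.086}
scene 501.36696348594984 321.8776493822481 248.70300981284004 [[0.999, -0.031, 0.034, 0.539], [-0.044, -0.853, 0.521, -0.799], [0.013, -0.522, -0.853, 1.28], [0.0, 0.0, 0.0, 1.0]]
top 537.8096865169213 325.9891274965705 239.3264215033002 [[0.022, -0.984, 0.178, 0.315], [-1.0, -0.021, 0.006, -0.061], [-0.002, -0.178, -0.984, 1.544], [0.0, 0.0, 0.0, 1.0]]
```

View pics/top0.png

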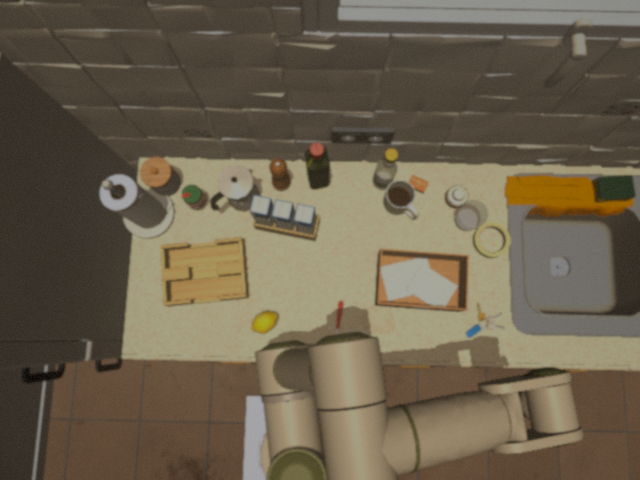

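View pics/scene0.png

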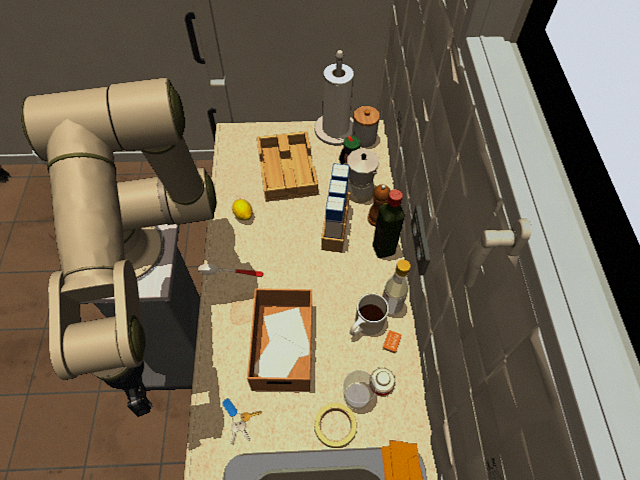

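The top view has +x up and +y to the left. The carton tops are at about (261,205), (283,211) and (305,216), the insert at (204,271) and the paper box at (421,281). The mug is at (400,200), the tumbler at (468,217) and the salt jar at (192,195). The scene view agrees. Next I get metric positions from depth.

```bash
cat > h.py <<'E'
import numpy as np,cv2
def cloud(c):
    v,u=np.mgrid[:480,:640];z=c["range_z"]
    p=np.stack([(u-c["cx"])/c["fx"]*z,(v-c["cy"])/c["fy"]*z,z],-1)
    T=c["world_from_camera"];return p@T[:3,:3].T+T[:3,3]
E
python3 - <<'E'
from h import *
c=np.load("pics/top.npz");P=cloud(c);v,u=np.mgrid[:480,:640]
def box(name,m):
    m=m&(c["range_z"]>0);n,l,st,ce=cv2.connectedComponentsWithStats(m.astype(np.uint8))
    for i in range(1,n):
        if st[i,4]<25: continue
        q=P[l==i];r=cv2.minAreaRect((q[:,:2]*1000).astype(np.float32))
        print(name,st[i,4],np.round(r[0],1),np.round(r[1],1),round(r[2],1),"z",np.round(np.percentile(q[:,2],[5,50,95]),3),"px",np.round(ce[i]))
R=lambda a,b,c_,d:(u>a)&(u<b)&(v>c_)&(v<d)
Z=P[...,2]
box("carton",R(240,330,180,245)&(Z>.185)&(Z<.21))
box("caddy",R(240,330,180,250)&(Z>.055)&(Z<.072))
box("insert",R(150,255,230,312)&(Z>.044)&(Z<.065))
box("insertall",R(150,255,230,312)&(Z>.005)&(Z<.065))
box("box",R(365,480,240,320)&(Z>.085)&(Z<.112))
box("tall",(Z>.1)&(Z<.45)&(v>130)&(v<330)&(u>90))
E
```

```text
carton 331 [644.9 120.6] [47.  47.5] 79.3 z [0.189 0.195 0.2  ] px [260. 205.]
carton 335 [634.1  63.1] [46.1 47.6] 78.9 z [0.19  0.195 0.199] px [281. 210.]
carton 332 [624.1   6.2] [46.3 47.6] 80.2 z [0.19  0.195 0.2  ] px [303. 214.]
caddy 32 [744.6  85.8] [ 9.9 34.5] 0.6 z [0.057 0.064 0.07 ] px [279. 182.]
caddy 31 [746.1 -27.6] [ 9.6 54.5] 4.6 z [0.056 0.061 0.07 ] px [319. 183.]
caddy 42 [700.9 169.7] [14.7 54.9] 55.4 z [0.057 0.063 0.069] px [248. 197.]
caddy 299 [633.   63.7] [180.   64.1] 80.5 z [0.058 0.063 0.07 ] px [289. 228.]
insert 708 [498.  214.6] [171.3  77.5] 7.6 z [0.047 0.053 0.058] px [232. 268.]
insert 731 [478.8 367.5] [170.7  77.4] 7.4 z [0.047 0.053 0.058] px [172. 274.]
insertall 63 [596.  439.5] [37.7 18.6] 89.0 z [0.007 0.013 0.017] px [156. 233.]
insertall 4420 [494.5 298.7] [185.5 248. ] 7.3 z [0.006 0.014 0.056] px [203. 272.]
box 612 [ 473.5 -316. ] [241.4 152.1] 86.8 z [0.087 0.097 0.103] px [425. 278.]
tall 16656 [ 618.9 -186.9] [ 515.3 1493.3] 3.2 z [0.11  0.182 0.256] px [307. 164.]
tall 761 [753.9 426.5] [86.9 85.6] 64.3 z [0.105 0.111 0.12 ] px [155. 172.]
tall 295 [762.9  83.1] [47.6 46.7] 5.4 z [0.118 0.15  0.163] px [278. 168.]
tall 1139 [704. 203.] [ 95.9 133.6] 70.2 z [0.126 0.15  0.159] px [233. 184.]
tall 1491 [633.8  63.7] [163.   49.1] 79.7 z [0.115 0.193 0.199] px [282. 213.]
```

Measured heights and sizes match the given ones (carton tops 0.195, insert 171 mm, box 241 x 152). The plan is to grip near each carton's top with the tool leaning about 20° along the row, weigh by lifting, then tip the carton into its compartment.

```bash
cat >> h.py <<'E'
from scipy.spatial.transform import Rotation as R
from station import arm
CAR=dict(A=(.645,.1206),B=(.6344,.0633),C=(.6241,.0062))
def frame(ax_deg,t_deg):
    """closing axis at world angle ax_deg; tool leans back to the left (+row) by t_deg (negative: points left)"""
    a,t=np.radians([ax_deg,t_deg]);y=np.array([np.cos(a),np.sin(a),0]);row=np.array([-y[1],y[0],0])
    z=np.array([0,0,-np.cos(t)])-np.sin(t)*row
    return R.from_matrix(np.stack([np.cross(y,z),y,z],1))
def go(gp,rot,reach=.054):
    """print remaining shift (m) and rotvec (0.1 rad units) to put grasp point at gp"""
    s=arm.get_state();cur=R.from_euler("xyz",s["ee_rot"])
    tcp=np.array(gp)-reach*rot.as_matrix()[:,2]
    rv=(rot*cur.inv()).as_rotvec()*10
    print("t",round(s["time"],2),"shift",np.round(tcp-s["ee_pos"],4),"rot",np.round(rv,2),"tcp",np.round(tcp,3),"F",np.round(s["wrist_force"],2))
E
python3 - <<'E'
from h import *
for sgn in (0,180): go((*CAR["C"],.174+.06),frame(-10.2+sgn,20 if sgn==0 else -20))
E
```

```text
t 0.1 shift [ 0.4318  0.5114 -0.0187] rot [-2.83  2.29 10.  ] tcp [0.627 0.024 0.285] F [0.77 0.24 0.34]
t 0.1 shift [ 0.4318  0.5114 -0.0187] rot [ -2.69  -3.28 -21.05] tcp [0.627 0.024 0.285] F [0.77 0.24 0.34]
```

```bash
r='{"x":0.0308,"y":0.0365,"z":-0.0013,"rx":-0.202,"ry":0.164,"rz":0.714}'; python3 -m pendant '[{"x":0.0308,"y":0.0365,"z":-0.0013,"rx":-0.202,"ry":0.164,"rz":0.714},{"x":0.0308,"y":0.0365,"z":-0.0013,"rx":-0.202,"ry":0.164,"rz":0.714},{"x":0.0308,"y":0.0365,"z":-0.0013,"rx":-0.202,"ry":0.164,"rz":0.714},{"x":0.0308,"y":0.0365,"z":-0.0013,"rx":-0.202,"ry":0.164,"rz":0.714},{"x":0.0308,"y":0.0365,"z":-0.0013,"rx":-0.202,"ry":0.164,"rz":0.714},{"x":0.0308,"y":0.0365,"z":-0.0013,"rx":-0.202,"ry":0.164,"rz":0.714},{"x":0.0308,"y":0.0365,"z":-0.0013,"rx":-0.202,"ry":0.164,"rz":0.714},{"x":0.0308,"y":0.0365,"z":-0.0013,"rx":-0.202,"ry":0.164,"rz":0.714},{"x":0.0308,"y":0.0365,"z":-0.0013,"rx":-0.202,"ry":0.164,"rz":0.714},{"x":0.0308,"y":0.0365,"z":-0.0013,"rx":-0.202,"ry":0.164,"rz":0.714},{"x":0.0308,"y":0.0365,"z":-0.0013,"rx":-0.202,"ry":0.164,"rz":0.714},{"x":0.0308,"y":0.0365,"z":-0.0013,"rx":-0.202,"ry":0.164,"rz":0.714},{"x":0.0308,"y":0.0365,"z":-0.0013,"rx":-0.202,"ry":0.164,"rz":0.714},{"x":0.0308,"y":0.0365,"z":-0.0013,"rx":-0.202,"ry":0.164,"rz":0.714}]'
python3 - <<'E'
from h import *
go((*CAR["C"],.174),frame(-10.2,20))
c=arm.camera("wrist");cv2.imwrite("pics/w1.png",c["image"])
E
```

```text
time: 1.85
ee_pos: [0.6276, 0.0251, 0.2852]
ee_rot: [-3.141, 0.35, 1.395]
wrist_force: [-0.3, -0.6, 1.8]
finger_gap: 0.0854
finger_force: 0.0
t 1.85 shift [-0.0002 -0.0008 -0.0605] rot [ 0.01 -0.01 -0.02] tcp [0.627 0.024 0.225] F [-0.26 -0.61  1.76]
```

View pics/w1.png

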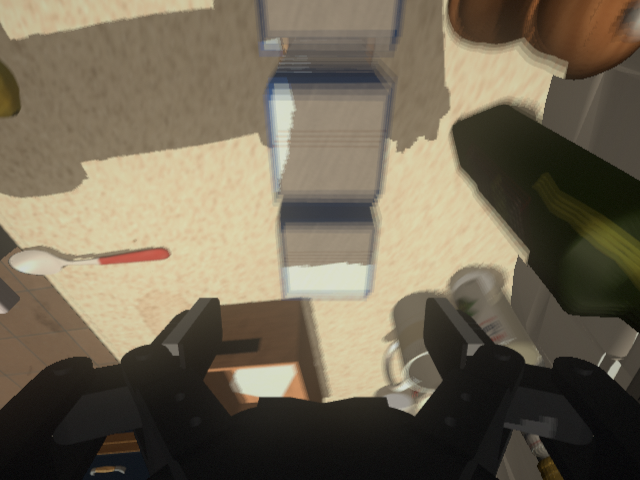

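The wrist view shows the carton C top at cols 283–375, centred between the fingers (210 and 435). Descend.

```bash
python3 -m pendant '[{"z":-0.02},{"z":-0.02},{"z":-0.02},{},{}]'; python3 -m pendant '[{},{},{},{},{},{}]' 255; python3 -m pendant '[{"z":0.01},{"z":0.01},{"z":0.01},{}]'
python3 - <<'E'
from h import *
import time
for i in range(5):
    s=arm.get_state();print(round(s["time"],3),np.round(s["wrist_force"],2),np.round(s["torque"],3));arm.camera("wrist")
E
```

```text
1.9 [ 1.74  5.43 -0.89] [ 0.298 -0.128  0.063]
1.95 [ 0.04 -0.25 -0.51] [ 0.128 -0.026  0.023]
2.0 [ 0.63 -0.18  0.37] [ 0.138 -0.019 -0.021]
2.05 [ 0.98 -0.45 -0.5 ] [ 0.152 -0.042 -0.022]
2.1 [-0.14 -1.06  0.66] [ 0.101 -0.008 -0.002]schema error: expected keys x, y, z, rx, ry, rz
schema error: expected keys x, y, z, rx, ry, rz
schema error: expected keys x, y, z, rx, ry, rz
```

```bash
python3 -m pendant '[{"z":-0.02},{"z":-0.02},{"z":-0.02},{"z":0}]' && python3 -m pendant '[{"z":0},{"z":0},{"z":0},{"z":0},{"z":0}]' 255 && python3 -m pendant '[{"z":0.01},{"z":0.01},{"z":0.01},{"z":0},{"z":0}]'
cat >> h.py <<'E'
def sample(n=6):
    a=[]
    for i in range(n):
        s=arm.get_state();a.append([*s["wrist_force"],*s["torque"]]);arm.camera("wrist")
    a=np.array(a);print("t",round(s["time"],2),"F,M mean",np.round(a.mean(0),2),"sd",np.round(a.std(0),2),"grip",s["finger_force"],"gap",s["finger_gap"],np.round(s["ee_pos"],4))
E
python3 -c "from h import *;sample()"
```

```text
t 2.4 F,M mean [ 0.05  0.19  0.    0.17 -0.04 -0.  ] sd [0.61 0.42 0.37 0.03 0.01 0.03] grip 0.0 gap 0.0854670305302246 [0.6266 0.0231 0.286 ]schema error: expected keys x, y, z, rx, ry, rz
```

```bash
python3 -m pendant '[{"x":0,"y":0,"z":-0.02,"rx":0,"ry":0,"rz":0},{"x":0,"y":0,"z":-0.02,"rx":0,"ry":0,"rz":0},{"x":0,"y":0,"z":-0.02,"rx":0,"ry":0,"rz":0},{"x":0,"y":0,"z":0,"rx":0,"ry":0,"rz":0}]' && python3 -m pendant '[{"x":0,"y":0,"z":0,"rx":0,"ry":0,"rz":0},{"x":0,"y":0,"z":0,"rx":0,"ry":0,"rz":0},{"x":0,"y":0,"z":0,"rx":0,"ry":0,"rz":0},{"x":0,"y":0,"z":0,"rx":0,"ry":0,"rz":0},{"x":0,"y":0,"z":0,"rx":0,"ry":0,"rz":0}]' 255 && python3 -m pendant '[{"x":0,"y":0,"z":0.01,"rx":0,"ry":0,"rz":0},{"x":0,"y":0,"z":0.01,"rx":0,"ry":0,"rz":0},{"x":0,"y":0,"z":0.01,"rx":0,"ry":0,"rz":0},{"x":0,"y":0,"z":0,"rx":0,"ry":0,"rz":0},{"x":0,"y":0,"z":0,"rx":0,"ry":0,"rz":0}]'
python3 -c "from h import *;sample()"
```

```text
time: 2.95
ee_pos: [0.6263, 0.0236, 0.2245]
ee_rot: [-3.139, 0.349, 1.393]
wrist_force: [0.3, -0.2, 0.4]
finger_gap: 0.0856
finger_force: 0.0
time: 3.58
ee_pos: [0.6271, 0.0237, 0.2268]
ee_rot: [3.139, 0.349, 1.391]
wrist_force: [0.5, -0.2, 5.7]
finger_gap: 0.0455
finger_force: 61.9
time: 4.2
ee_pos: [0.6267, 0.0238, 0.2554]
ee_rot: [3.141, 0.349, 1.392]
wrist_force: [0.0, 0.4, -1.4]
finger_gap: 0.0454
finger_force: 61.4
t 4.45 F,M mean [ 0.23  0.22 -1.1   0.23 -0.03 -0.02] sd [0.27 0.42 0.72 0.04 0.02 0.03] grip 61.424582451581955 gap 0.045381061943783836 [0.6268 0.0238 0.2554]
```

C weighs about 1.1 N, so it is the empty one. I put it back and weigh B.

```bash
python3 -m pendant '[{"x":0,"y":0,"z":-0.015,"rx":0,"ry":0,"rz":0},{"x":0,"y":0,"z":-0.0135,"rx":0,"ry":0,"rz":0},{"x":0,"y":0,"z":0,"rx":0,"ry":0,"rz":0}]' && python3 -m pendant '[{"x":0,"y":0,"z":0,"rx":0,"ry":0,"rz":0},{"x":0,"y":0,"z":0,"rx":0,"ry":0,"rz":0},{"x":0,"y":0,"z":0,"rx":0,"ry":0,"rz":0},{"x":0,"y":0,"z":0,"rx":0,"ry":0,"rz":0},{"x":0,"y":0,"z":0.03,"rx":0,"ry":0,"rz":0},{"x":0,"y":0,"z":0.03,"rx":0,"ry":0,"rz":0},{"x":0.005,"y":0.0285,"z":0.005,"rx":0,"ry":0,"rz":0},{"x":0.0053,"y":0.0286,"z":0,"rx":0,"ry":0,"rz":0},{"x":0,"y":0,"z":0,"rx":0,"ry":0,"rz":0}]' 0
python3 -c "
from h import *
sample(4);go((*CAR['B'],.174),frame(-10.2,20))
c=arm.camera('wrist');cv2.imwrite('pics/w2.png',c['image'])"
```

```text
time: 4.88
ee_pos: [0.6267, 0.0238, 0.2262]
ee_rot: [3.142, 0.349, 1.392]
wrist_force: [-0.6, -0.9, -0.4]
finger_gap: 0.0458
finger_force: 61.9
time: 6.0
ee_pos: [0.6372, 0.0825, 0.2919]
ee_rot: [3.141, 0.349, 1.394]
wrist_force: [0.5, -0.3, -0.7]
finger_gap: 0.0852
finger_force: 0.0
t 6.15 F,M mean [-0.05 -0.33 -0.09  0.12 -0.03 -0.01] sd [0.42 0.13 0.39 0.03 0.04 0.04] grip 0.0 gap 0.08526874183909733 [0.637  0.0802 0.2921]
t 6.2 shift [ 0.0006  0.0014 -0.0674] rot [0.   0.   0.02] tcp [0.638 0.081 0.225] F [ 0.64 -0.37 -0.25]
```

View pics/w2.png

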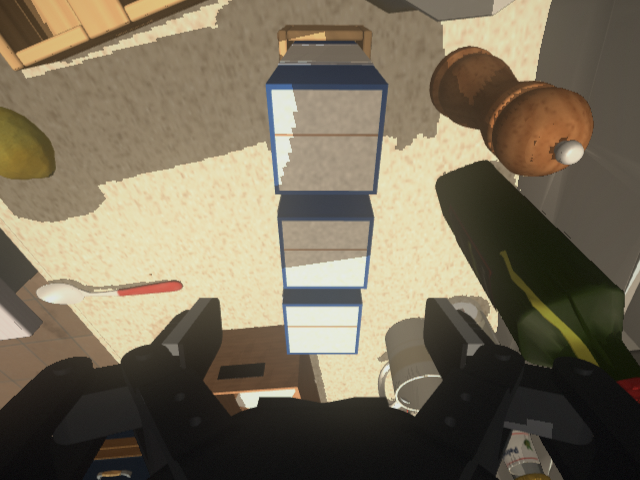

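C is back upright at (322,330), with B at (325,250) centred between the fingers. Descend and weigh.

```bash
python3 -m pendant '[{"x":0,"y":0,"z":-0.022,"rx":0,"ry":0,"rz":0},{"x":0,"y":0,"z":-0.022,"rx":0,"ry":0,"rz":0},{"x":0,"y":0,"z":-0.022,"rx":0,"ry":0,"rz":0},{"x":0,"y":0,"z":0,"rx":0,"ry":0,"rz":0}]' && python3 -m pendant '[{"x":0,"y":0,"z":0,"rx":0,"ry":0,"rz":0},{"x":0,"y":0,"z":0,"rx":0,"ry":0,"rz":0},{"x":0,"y":0,"z":0,"rx":0,"ry":0,"rz":0},{"x":0,"y":0,"z":0,"rx":0,"ry":0,"rz":0},{"x":0,"y":0,"z":0,"rx":0,"ry":0,"rz":0}]' 255 && python3 -m pendant '[{"x":0,"y":0,"z":0.01,"rx":0,"ry":0,"rz":0},{"x":0,"y":0,"z":0.01,"rx":0,"ry":0,"rz":0},{"x":0,"y":0,"z":0.01,"rx":0,"ry":0,"rz":0},{"x":0,"y":0,"z":0,"rx":0,"ry":0,"rz":0},{"x":0,"y":0,"z":0,"rx":0,"ry":0,"rz":0}]'
python3 -c "from h import *;sample()"
```

```text
time: 6.75
ee_pos: [0.6366, 0.0803, 0.2248]
ee_rot: [-3.139, 0.35, 1.392]
wrist_force: [-1.0, -0.6, -0.6]
finger_gap: 0.0853
finger_force: 0.0
time: 7.38
ee_pos: [0.6375, 0.0808, 0.2274]
ee_rot: [3.138, 0.349, 1.391]
wrist_force: [0.4, -0.1, 5.8]
finger_gap: 0.0452
finger_force: 62.3
time: 8.0
ee_pos: [0.637, 0.0809, 0.2558]
ee_rot: [3.142, 0.349, 1.392]
wrist_force: [1.1, -1.0, -2.3]
finger_gap: 0.0453
finger_force: 61.8
t 8.25 F,M mean [ 0.6  -0.33 -2.57  0.3  -0.05  0.01] sd [0.45 0.33 0.51 0.03 0.03 0.03] grip 61.821556985378265 gap 0.04548524778454753 [0.6371 0.0809 0.2559]
```

B weighs about 2.5 N, so it is the half-used one, and A should be the full one. I return B and take A.

```bash
python3 -m pendant '[{"x":0,"y":0,"z":-0.015,"rx":0,"ry":0,"rz":0},{"x":0,"y":0,"z":-0.0135,"rx":0,"ry":0,"rz":0},{"x":0,"y":0,"z":0,"rx":0,"ry":0,"rz":0}]' && python3 -m pendant '[{"x":0,"y":0,"z":0,"rx":0,"ry":0,"rz":0},{"x":0,"y":0,"z":0,"rx":0,"ry":0,"rz":0},{"x":0,"y":0,"z":0,"rx":0,"ry":0,"rz":0},{"x":0,"y":0,"z":0,"rx":0,"ry":0,"rz":0},{"x":0,"y":0,"z":0.03,"rx":0,"ry":0,"rz":0},{"x":0,"y":0,"z":0.03,"rx":0,"ry":0,"rz":0},{"x":0.005,"y":0.0285,"z":0.005,"rx":0,"ry":0,"rz":0},{"x":0.0055,"y":0.029,"z":0,"rx":0,"ry":0,"rz":0},{"x":0,"y":0,"z":0,"rx":0,"ry":0,"rz":0}]' 0
python3 -c "
from h import *
go((*CAR['A'],.174),frame(-10.2,20))"
python3 -m pendant '[{"x":0,"y":0,"z":-0.022,"rx":0,"ry":0,"rz":0},{"x":0,"y":0,"z":-0.022,"rx":0,"ry":0,"rz":0},{"x":0,"y":0,"z":-0.022,"rx":0,"ry":0,"rz":0},{"x":0,"y":0,"z":0,"rx":0,"ry":0,"rz":0}]' && python3 -m pendant '[{"x":0,"y":0,"z":0,"rx":0,"ry":0,"rz":0},{"x":0,"y":0,"z":0,"rx":0,"ry":0,"rz":0},{"x":0,"y":0,"z":0,"rx":0,"ry":0,"rz":0},{"x":0,"y":0,"z":0,"rx":0,"ry":0,"rz":0},{"x":0,"y":0,"z":0,"rx":0,"ry":0,"rz":0}]' 255 && python3 -m pendant '[{"x":0,"y":0,"z":0.01,"rx":0,"ry":0,"rz":0},{"x":0,"y":0,"z":0.01,"rx":0,"ry":0,"rz":0},{"x":0,"y":0,"z":0.01,"rx":0,"ry":0,"rz":0},{"x":0,"y":0,"z":0,"rx":0,"ry":0,"rz":0},{"x":0,"y":0,"z":0,"rx":0,"ry":0,"rz":0}]'
python3 -c "from h import *;sample()"
```

```text
time: 8.68
ee_pos: [0.637, 0.0809, 0.2268]
ee_rot: [3.141, 0.349, 1.392]
wrist_force: [-0.1, 0.9, -2.1]
finger_gap: 0.045
finger_force: 62.4
time: 9.8
ee_pos: [0.6476, 0.14, 0.2924]
ee_rot: [3.141, 0.349, 1.394]
wrist_force: [-0.5, 0.6, -0.2]
finger_gap: 0.0853
finger_force: 0.0
t 9.8 shift [ 0.0007 -0.0012 -0.0676] rot [-0.    0.01 -0.02] tcp [0.648 0.139 0.225] F [-0.52  0.58 -0.24]
time: 10.3
ee_pos: [0.6471, 0.1375, 0.2252]
ee_rot: [-3.139, 0.35, 1.392]
wrist_force: [-0.8, -0.6, -0.2]
finger_gap: 0.0852
finger_force: 0.0
time: 10.92
ee_pos: [0.6479, 0.1383, 0.2279]
ee_rot: [3.138, 0.349, 1.391]
wrist_force: [2.0, -0.5, 6.0]
finger_gap: 0.0457
finger_force: 62.8
time: 11.55
ee_pos: [0.6475, 0.1384, 0.2563]
ee_rot: [-3.141, 0.349, 1.392]
wrist_force: [0.1, 0.1, -3.7]
finger_gap: 0.0454
finger_force: 62.3
t 11.8 F,M mean [-0.15 -0.12 -4.52  0.39 -0.06  0.01] sd [0.32 0.52 0.68 0.02 0.02 0.03] grip 62.25948080420494 gap 0.0452410931324541 [0.6475 0.1384 0.2564]
```

A weighs about 4.5 N, so it is the full one. Now I compute the tipped pose over the far compartment.

```bash
cat >> h.py <<'E'
INS=np.array([.4884,.291]);IY=7.1
def crt(b,yaw,a):
    """4x4 carton pose: bottom centre b; axis tipped so it stands a deg above horizontal, top toward the right (-row)"""
    y=np.radians(yaw);a=np.radians(a);X=np.array([np.cos(y),np.sin(y),0]);row=np.array([-X[1],X[0],0])
    Z=-np.cos(a)*row+np.array([0,0,np.sin(a)])
    T=np.eye(4);T[:3,:3]=np.stack([X,np.cross(Z,X),Z],1);T[:3,3]=b;return T
def tool(pos,rot):
    T=np.eye(4);T[:3,:3]=rot.as_matrix();T[:3,3]=pos;return T
def drop_pose(xc,a,s=.088,zc=.011):
    y=np.radians(IY);X=np.array([np.cos(y),np.sin(y),0]);row=np.array([-X[1],X[0],0]);ar=np.radians(a)
    n=-np.sin(ar)*row-np.array([0,0,np.cos(ar)])
    corner=np.array([*INS,0])+xc*X+s*row+np.array([0,0,zc])
    return crt(corner-.023*n,IY,a)
def togo(T):
    s=arm.get_state();cur=R.from_euler("xyz",s["ee_rot"])
    rv=(R.from_matrix(T[:3,:3])*cur.inv()).as_rotvec()*10
    print("t",round(s["time"],2),"shift",np.round(T[:3,3]-s["ee_pos"],4),"rot",np.round(rv,2),"tcp",np.round(T[:3,3],3))
E
python3 - <<'E'
from h import *
C=crt((*CAR["A"],.006),-10.2,90)
G=np.linalg.inv(tool((.6477,.1384,.2279),frame(-10.2,20)))@C
np.save("GA.npy",G);print(G.round(3))
T=drop_pose(.046,17.5)@np.linalg.inv(G)
togo(T);print(T.round(3))
E
python3 -m pendant '[{"x":0,"y":0,"z":0.035,"rx":0,"ry":0,"rz":0},{"x":0,"y":0,"z":0.035,"rx":0,"ry":0,"rz":0},{"x":0,"y":0,"z":0.035,"rx":0,"ry":0,"rz":0},{"x":0,"y":0,"z":0.035,"rx":0,"ry":0,"rz":0}]'
```

```text
[[ 0.     0.94  -0.342  0.059]
 [ 1.    -0.     0.     0.   ]
 [-0.    -0.342 -0.94   0.215]
 [ 0.     0.     0.     1.   ]]
t 11.85 shift [-0.1003  0.0478 -0.1397] rot [12.69 -0.34  2.61] tcp [0.547 0.186 0.117]
[[-0.075  0.992 -0.098  0.547]
 [ 0.604  0.124  0.787  0.186]
 [ 0.793 -0.    -0.609  0.117]
 [ 0.     0.     0.     1.   ]]
time: 12.35
ee_pos: [0.6474, 0.1384, 0.3979]
ee_rot: [3.141, 0.349, 1.392]
wrist_force: [0.7, -0.8, -4.7]
finger_gap: 0.0455
finger_force: 63.2
```

```bash
python3 -m pendant '[{"x":-0.0072,"y":0.0034,"z":0,"rx":0.906,"ry":-0.024,"rz":0.186},{"x":-0.0072,"y":0.0034,"z":0,"rx":0.906,"ry":-0.024,"rz":0.186},{"x":-0.0072,"y":0.0034,"z":0,"rx":0.906,"ry":-0.024,"rz":0.186},{"x":-0.0072,"y":0.0034,"z":0,"rx":0.906,"ry":-0.024,"rz":0.186},{"x":-0.0072,"y":0.0034,"z":0,"rx":0.906,"ry":-0.024,"rz":0.186},{"x":-0.0072,"y":0.0034,"z":0,"rx":0.906,"ry":-0.024,"rz":0.186},{"x":-0.0072,"y":0.0034,"z":0,"rx":0.906,"ry":-0.024,"rz":0.186},{"x":-0.0072,"y":0.0034,"z":-0.027,"rx":0.906,"ry":-0.024,"rz":0.186},{"x":-0.0072,"y":0.0034,"z":-0.027,"rx":0.906,"ry":-0.024,"rz":0.186},{"x":-0.0072,"y":0.0034,"z":-0.027,"rx":0.906,"ry":-0.024,"rz":0.186},{"x":-0.0072,"y":0.0034,"z":-0.027,"rx":0.906,"ry":-0.024,"rz":0.186},{"x":-0.0072,"y":0.0034,"z":-0.027,"rx":0.906,"ry":-0.024,"rz":0.186},{"x":-0.0072,"y":0.0034,"z":-0.027,"rx":0.906,"ry":-0.024,"rz":0.186},{"x":-0.0072,"y":0.0034,"z":-0.027,"rx":0.906,"ry":-0.024,"rz":0.186}]'
python3 - <<'E'
from h import *
T=drop_pose(.046,17.5)@np.linalg.inv(np.load("GA.npy"));togo(T)
a=arm.camera("wrist")["image"];b=arm.camera("scene")["image"][80:280,180:420];b=cv2.resize(b,(480,400))
cv2.imwrite("pics/p3.png",np.hstack([cv2.resize(a,(320,240)),np.zeros((240,1,3),np.uint8)]) if 0 else np.hstack([cv2.resize(a,(320,400)),b]))
E
```

```text
time: 14.1
ee_pos: [0.5466, 0.1857, 0.2069]
ee_rot: [3.141, -0.916, 1.696]
wrist_force: [-0.0, 0.1, -5.6]
finger_gap: 0.0453
finger_force: 66.2
t 14.1 shift [ 0.0007  0.0004 -0.0901] rot [ 0.01  0.01 -0.  ] tcp [0.547 0.186 0.117]
```

View pics/p3.png

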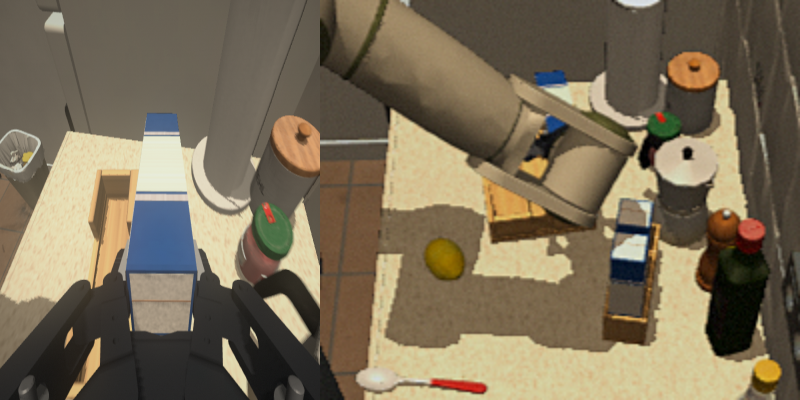

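The carton is held and tipped over the far compartment. I check its true tilt and position from the wrist depth.

```bash
cat >> h.py <<'E'
def face(G,px):
    """fit the carton's upper face in the wrist view; compare with predicted pose from grasp G"""
    c=arm.camera("wrist");P=cloud(c);s=arm.get_state()
    C=tool(s["ee_pos"],R.from_euler("xyz",s["ee_rot"]))@G
    u0,u1,v0,v1=px;q=P[v0:v1,u0:u1].reshape(-1,3);q=q[np.isfinite(q).all(1)]
    L=(q-C[:3,3])@C[:3,:3]   # carton frame
    m=(abs(L[:,0])<.06)&(L[:,2]>-.03)&(L[:,2]<.16)&(L[:,1]>.0)&(L[:,1]<.06);L=L[m]
    k=abs(L[:,0])<.018
    for z0 in (.0,.03,.06,.09,.12):
        j=k&(abs(L[:,2]-z0)<.012);print(z0,j.sum(),"y(face, expect .023)",np.round(np.median(L[j,1]),4) if j.any() else None)
    f=(L[:,1]>.012);print("x range",np.percentile(L[f,0],[1,99]).round(4),"z min",np.percentile(L[f,2],[.5,2]).round(4))
E
python3 -c "
from h import *
face(np.load('GA.npy'),(230,420,120,330))"
```

```text
0.0 286 y(face, expect .023) 0.0179
0.03 616 y(face, expect .023) 0.0179
0.06 849 y(face, expect .023) 0.0183
0.09 1242 y(face, expect .023) 0.0185
0.12 1880 y(face, expect .023) 0.0185
x range [-0.0233  0.0226] z min [0.0005 0.0077]
```

Tilt matches. The carton sits about 4 mm lower than predicted, so I lower by 86 mm and shift 1.5 mm left.

```bash
python3 -m pendant '[{"x":0.0006,"y":0.002,"z":-0.022,"rx":0,"ry":0,"rz":0},{"x":0,"y":0,"z":-0.02,"rx":0,"ry":0,"rz":0},{"x":0,"y":0,"z":-0.02,"rx":0,"ry":0,"rz":0},{"x":0,"y":0,"z":-0.014,"rx":0,"ry":0,"rz":0},{"x":0,"y":0,"z":-0.01,"rx":0,"ry":0,"rz":0},{"x":0,"y":0,"z":0,"rx":0,"ry":0,"rz":0}]'
python3 - <<'E'
from h import *
T=drop_pose(.046,17.5)@np.linalg.inv(np.load("GA.npy"));togo(T)
a=arm.camera("wrist")["image"];b=arm.camera("scene")["image"][80:280,180:420];b=cv2.resize(b,(480,400))
cv2.imwrite("pics/p4.png",np.hstack([cv2.resize(a,(320,400)),b]))
E
```

```text
time: 15.0
ee_pos: [0.5473, 0.188, 0.1211]
ee_rot: [-3.138, -0.916, 1.692]
wrist_force: [0.6, -0.6, -4.2]
finger_gap: 0.0455
finger_force: 66.3
t 15.0 shift [ 0.     -0.0018 -0.0043] rot [ 0.01 -0.02  0.01] tcp [0.547 0.186 0.117]
```

View pics/p4.png

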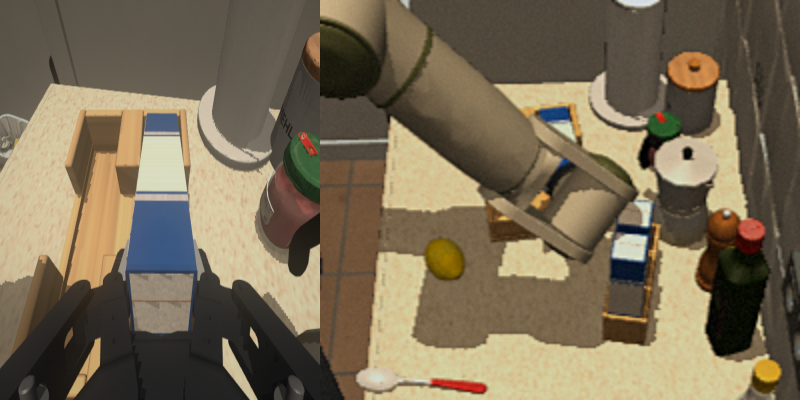

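```bash
python3 -m pendant '[{"x":0,"y":0,"z":0,"rx":0,"ry":0,"rz":0},{"x":0,"y":0,"z":0,"rx":0,"ry":0,"rz":0},{"x":0,"y":0,"z":0,"rx":0,"ry":0,"rz":0},{"x":0,"y":0,"z":0,"rx":0,"ry":0,"rz":0},{"x":0,"y":0,"z":0.03,"rx":0,"ry":0,"rz":0},{"x":0,"y":0,"z":0.04,"rx":0,"ry":0,"rz":0},{"x":0,"y":0,"z":0.04,"rx":0,"ry":0,"rz":0}]' 0
python3 - <<'E'
from h import *
a=arm.camera("wrist");P=cloud(a);cv2.imwrite("pics/p5.png",a["image"])
G=np.eye(4);y=np.radians(IY);X=np.array([np.cos(y),np.sin(y),0]);G[:3,:3]=np.stack([X,[-X[1],X[0],0],[0,0,1]],1);G[:3,3]=[*INS,0]
L=(P-G[:3,3])@G[:3,:3]
b,g,r=[a["image"][...,i].astype(int) for i in range(3)]
m=(abs(L[...,0]-.046)<.02)&(abs(L[...,1])<.1)&(L[...,2]<.15)
for y0 in(-.09,-.06,-.03,0,.03,.06,.085):
    j=m&(abs(L[...,1]-y0)<.008);print(y0,j.sum(),np.median(L[j][:,2]).round(4) if j.any() else None)
k=(b>r+25)&(abs(L[...,0])<.1)&(abs(L[...,1])<.14)&(L[...,2]>.035)&(L[...,2]<.1);print("blue extents x,y",np.percentile(L[k][:,:2],[1,99],axis=0).round(4))
E
```

```text
time: 15.98
ee_pos: [0.5473, 0.188, 0.2329]
ee_rot: [-3.139, -0.916, 1.693]
wrist_force: [0.3, 0.0, 0.4]
finger_gap: 0.0858
finger_force: 0.0
-0.09 0 None
-0.06 814 0.053
-0.03 976 0.0533
0 797 0.0533
0.03 675 0.0532
0.06 570 0.0528
0.085 498 0.0528
blue extents x,y [[ 0.0251 -0.0632]
 [ 0.0702  0.1038]]
```

View pics/p5.png

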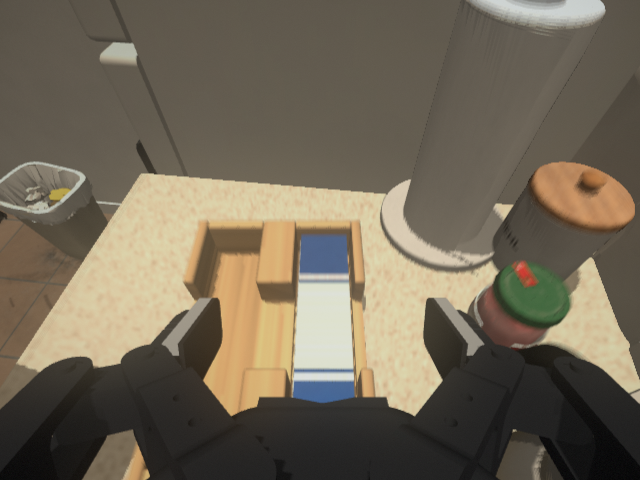

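The full carton lies flat (top at 0.053 along its whole length) in the far compartment. Now B.

Run:
```python
from h import *
r=frame(-10.2,20);p=np.array([*CAR["B"],.174])-.054*r.as_matrix()[:,2];togo(tool(p,r))
```

```text
t 16.02 shift [ 0.0892 -0.1067 -0.0134] rot [-12.68   0.4   -2.64] tcp [0.638 0.081 0.225]
```

```bash
python3 -m pendant '[{"x":0,"y":0,"z":0.03,"rx":-0.906,"ry":0.029,"rz":-0.189},{"x":0,"y":0,"z":0.03,"rx":-0.906,"ry":0.029,"rz":-0.189},{"x":0.0074,"y":-0.0089,"z":0.03,"rx":-0.906,"ry":0.029,"rz":-0.189},{"x":0.0074,"y":-0.0089,"z":0.022,"rx":-0.906,"ry":0.029,"rz":-0.189},{"x":0.0074,"y":-0.0089,"z":0,"rx":-0.906,"ry":0.029,"rz":-0.189},{"x":0.0074,"y":-0.0089,"z":0,"rx":-0.906,"ry":0.029,"rz":-0.189},{"x":0.0074,"y":-0.0089,"z":0,"rx":-0.906,"ry":0.029,"rz":-0.189},{"x":0.0074,"y":-0.0089,"z":0,"rx":-0.906,"ry":0.029,"rz":-0.189},{"x":0.0074,"y":-0.0089,"z":0,"rx":-0.906,"ry":0.029,"rz":-0.189},{"x":0.0074,"y":-0.0089,"z":0,"rx":-0.906,"ry":0.029,"rz":-0.189},{"x":0.0074,"y":-0.0089,"z":0,"rx":-0.906,"ry":0.029,"rz":-0.189},{"x":0.0074,"y":-0.0089,"z":-0.015,"rx":-0.906,"ry":0.029,"rz":-0.189},{"x":0.0074,"y":-0.0089,"z":-0.015,"rx":-0.906,"ry":0.029,"rz":-0.189},{"x":0.0074,"y":-0.0088,"z":-0.015,"rx":-0.906,"ry":0.029,"rz":-0.189},{"x":0,"y":0,"z":0,"rx":0,"ry":0,"rz":0}]'
python3 - <<'E'
from h import *
r=frame(-10.2,20);p=np.array([*CAR["B"],.174])-.054*r.as_matrix()[:,2];togo(tool(p,r))
c=arm.camera("top");P=cloud(c);print("B top centre",[np.round(np.median(P[205:216,276:288].reshape(-1,3),0),3)])
cv2.imwrite("pics/w6.png",arm.camera("wrist")["image"])
E
```

```text
time: 17.9
ee_pos: [0.6361, 0.0816, 0.2968]
ee_rot: [-3.135, 0.349, 1.388]
wrist_force: [0.2, 0.5, -1.0]
finger_gap: 0.0853
finger_force: 0.0
t 17.9 shift [ 0.0016 -0.0001 -0.0721] rot [-0.01 -0.06  0.07] tcp [0.638 0.081 0.225]
B top centre [array([0.632, 0.062, 0.196])]
```

View pics/w6.png

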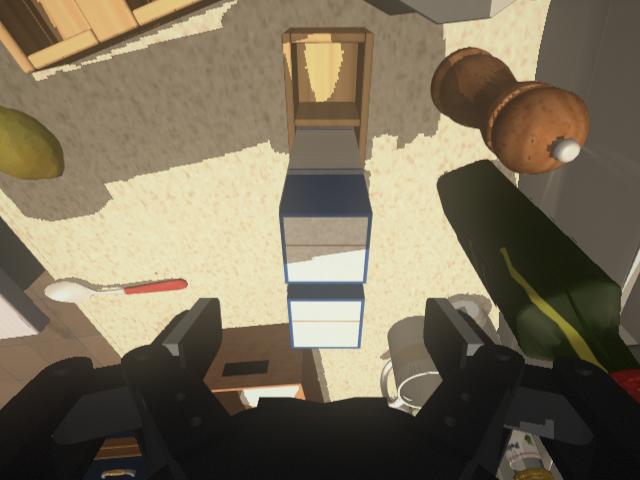

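B is at cols 282–370, centred between the fingers. Grasp and lift.

```bash
python3 -m pendant '[{"x":0.0016,"y":0,"z":-0.024,"rx":0,"ry":-0.06,"rz":0.07},{"x":0,"y":0,"z":-0.024,"rx":0,"ry":0,"rz":0},{"x":0,"y":0,"z":-0.024,"rx":0,"ry":0,"rz":0},{"x":0,"y":0,"z":0,"rx":0,"ry":0,"rz":0}]' && python3 -m pendant '[{"x":0,"y":0,"z":0,"rx":0,"ry":0,"rz":0},{"x":0,"y":0,"z":0,"rx":0,"ry":0,"rz":0},{"x":0,"y":0,"z":0,"rx":0,"ry":0,"rz":0},{"x":0,"y":0,"z":0,"rx":0,"ry":0,"rz":0},{"x":0,"y":0,"z":0,"rx":0,"ry":0,"rz":0}]' 255 && python3 -c "
from h import *
s=arm.get_state();G=np.linalg.inv(tool(s['ee_pos'],R.from_euler('xyz',s['ee_rot'])))@crt((*CAR['B'],.006),-10.2,90);np.save('GB.npy',G);print(G.round(3))" && python3 -m pendant '[{"x":0,"y":0,"z":0.02,"rx":0,"ry":0,"rz":0},{"x":0,"y":0,"z":0.03,"rx":0,"ry":0,"rz":0},{"x":0,"y":0,"z":0.03,"rx":0,"ry":0,"rz":0},{"x":0,"y":0,"z":0.03,"rx":0,"ry":0,"rz":0},{"x":0,"y":0,"z":0.03,"rx":0,"ry":0,"rz":0},{"x":0,"y":0,"z":0.03,"rx":0,"ry":0,"rz":0},{"x":0,"y":0,"z":0,"rx":0,"ry":0,"rz":0}]'
python3 -c "
from h import *
togo(drop_pose(-.046,17.5)@np.linalg.inv(np.load('GB.npy')))"
```

```text
time: 18.5
ee_pos: [0.6373, 0.0812, 0.2262]
ee_rot: [3.14, 0.347, 1.391]
wrist_force: [0.4, -0.2, 0.4]
finger_gap: 0.0854
finger_force: 0.0
time: 19.12
ee_pos: [0.638, 0.0813, 0.2281]
ee_rot: [3.136, 0.348, 1.39]
wrist_force: [-2.3, -0.6, 5.8]
finger_gap: 0.0457
finger_force: 62.2
[[ 0.002  0.94  -0.341  0.058]
 [ 1.    -0.001  0.005 -0.001]
 [ 0.005 -0.341 -0.94   0.215]
 [ 0.     0.     0.     1.   ]]
time: 20.0
ee_pos: [0.6379, 0.0814, 0.3985]
ee_rot: [3.133, 0.347, 1.389]
wrist_force: [0.9, -0.4, -3.2]
finger_gap: 0.0453
finger_force: 62.1
t 20.0 shift [-0.1811  0.0934 -0.2813] rot [12.68 -0.32  2.62] tcp [0.457 0.175 0.117]
```

```bash
python3 -m pendant '[{"x":-0.013,"y":0.0067,"z":0,"rx":0.906,"ry":-0.023,"rz":0.187},{"x":-0.013,"y":0.0067,"z":0,"rx":0.906,"ry":-0.023,"rz":0.187},{"x":-0.013,"y":0.0067,"z":0,"rx":0.906,"ry":-0.023,"rz":0.187},{"x":-0.013,"y":0.0067,"z":0,"rx":0.906,"ry":-0.023,"rz":0.187},{"x":-0.013,"y":0.0067,"z":0,"rx":0.906,"ry":-0.023,"rz":0.187},{"x":-0.013,"y":0.0067,"z":0,"rx":0.906,"ry":-0.023,"rz":0.187},{"x":-0.013,"y":0.0067,"z":0,"rx":0.906,"ry":-0.023,"rz":0.187},{"x":-0.013,"y":0.0067,"z":-0.0273,"rx":0.906,"ry":-0.023,"rz":0.187},{"x":-0.013,"y":0.0067,"z":-0.0273,"rx":0.906,"ry":-0.023,"rz":0.187},{"x":-0.013,"y":0.0067,"z":-0.0273,"rx":0.906,"ry":-0.023,"rz":0.187},{"x":-0.013,"y":0.0067,"z":-0.0273,"rx":0.906,"ry":-0.023,"rz":0.187},{"x":-0.013,"y":0.0067,"z":-0.0273,"rx":0.906,"ry":-0.023,"rz":0.187},{"x":-0.0125,"y":0.0067,"z":-0.0273,"rx":0.906,"ry":-0.023,"rz":0.187},{"x":-0.0125,"y":0.0067,"z":-0.0273,"rx":0.906,"ry":-0.023,"rz":0.187},{"x":0,"y":0,"z":0,"rx":0,"ry":0,"rz":0}]'
python3 -c "
from h import *
G=np.load('GB.npy')
togo(drop_pose(-.046,17.5)@np.linalg.inv(G));face(G,(230,420,120,330))"
```

```text
time: 21.88
ee_pos: [0.4552, 0.1751, 0.2031]
ee_rot: [-3.129, -0.916, 1.682]
wrist_force: [0.4, -0.8, -1.6]
finger_gap: 0.0452
finger_force: 62.6
t 21.88 shift [ 0.0016 -0.0003 -0.0859] rot [ 0.02 -0.09 -0.02] tcp [0.457 0.175 0.117]
0.0 293 y(face, expect .023) 0.019
0.03 608 y(face, expect .023) 0.019
0.06 855 y(face, expect .023) 0.0193
0.09 1227 y(face, expect .023) 0.0194
0.12 1883 y(face, expect .023) 0.0195
x range [-0.023  0.023] z min [-0.0003  0.007 ]
```

Same picture as before. I correct, lower by 82 mm and check before release.

```bash
python3 -m pendant '[{"x":0.0016,"y":0.0015,"z":-0.022,"rx":0.02,"ry":-0.09,"rz":-0.02},{"x":0,"y":0,"z":-0.02,"rx":0,"ry":0,"rz":0},{"x":0,"y":0,"z":-0.02,"rx":0,"ry":0,"rz":0},{"x":0,"y":0,"z":-0.012,"rx":0,"ry":0,"rz":0},{"x":0,"y":0,"z":-0.008,"rx":0,"ry":0,"rz":0},{"x":0,"y":0,"z":0,"rx":0,"ry":0,"rz":0}]'
python3 - <<'E'
from h import *
togo(drop_pose(-.046,17.5)@np.linalg.inv(np.load("GB.npy")))
a=arm.camera("wrist")["image"];b=arm.camera("scene")["image"][80:280,180:420];b=cv2.resize(b,(480,400))
cv2.imwrite("pics/p7.png",np.hstack([cv2.resize(a,(320,400)),b]))
E
```

```text
time: 22.68
ee_pos: [0.4586, 0.1766, 0.1237]
ee_rot: [3.127, -0.917, 1.703]
wrist_force: [0.1, -0.1, -1.7]
finger_gap: 0.0455
finger_force: 62.6
t 22.68 shift [-0.0018 -0.0018 -0.0065] rot [-0.01  0.08 -0.02] tcp [0.457 0.175 0.117]
```

View pics/p7.png

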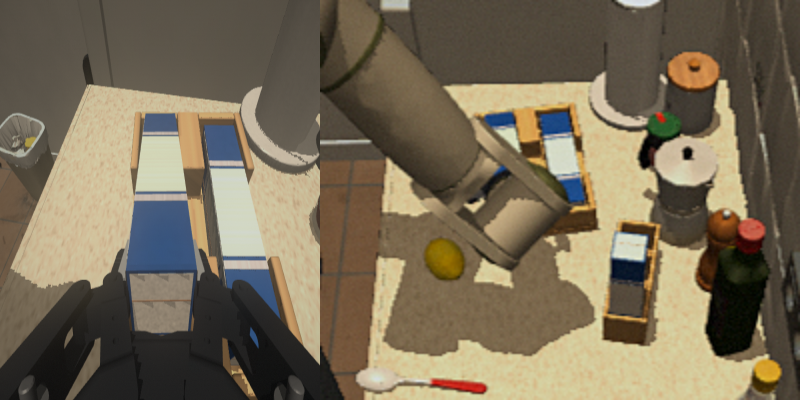

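The carton is inside the near compartment, not touching the full one. Release and retreat.

```bash
python3 -m pendant '[{"x":0,"y":0,"z":0,"rx":0,"ry":0,"rz":0},{"x":0,"y":0,"z":0,"rx":0,"ry":0,"rz":0},{"x":0,"y":0,"z":0,"rx":0,"ry":0,"rz":0},{"x":0,"y":0,"z":0,"rx":0,"ry":0,"rz":0},{"x":0,"y":0,"z":0.03,"rx":0,"ry":0,"rz":0},{"x":0,"y":0,"z":0.04,"rx":0,"ry":0,"rz":0},{"x":0,"y":0,"z":0.04,"rx":0,"ry":0,"rz":0}]' 0
cat >> h.py <<'E'
def flat(cam="wrist"):
    a=arm.camera(cam);P=cloud(a);y=np.radians(IY);X=np.array([np.cos(y),np.sin(y),0])
    L=(P-[*INS,0])@np.stack([X,[-X[1],X[0],0],[0,0,1]],1)
    for xc in(-.046,.046):
        m=(abs(L[...,0]-xc)<.018)&(L[...,2]<.15)&(L[...,2]>0)
        print(cam,xc,[(y0,float(np.median(L[m&(abs(L[...,1]-y0)<.008)][:,2]).round(4))) for y0 in(-.07,-.03,0,.03,.06,.085)])
E
python3 - <<'E'
from h import *
flat()
r=frame(-10.2,20);p=np.array([*CAR["C"],.174])-.054*r.as_matrix()[:,2];togo(tool(p,r))
E
```

```text
time: 23.65
ee_pos: [0.4582, 0.1766, 0.2348]
ee_rot: [3.128, -0.917, 1.702]
wrist_force: [0.5, -1.2, -0.6]
finger_gap: 0.0858
finger_force: 0.0
wrist -0.046 [(-0.07, 0.0529), (-0.03, 0.0533), (0, 0.0532), (0.03, 0.0532), (0.06, 0.0528), (0.085, 0.0528)]
wrist 0.046 [(-0.07, 0.053), (-0.03, 0.0532), (0, 0.0531), (0.03, 0.0531), (0.06, 0.0529), (0.085, 0.0528)]
t 23.7 shift [ 0.168  -0.1523 -0.0145] rot [-12.69   0.5   -2.67] tcp [0.627 0.024 0.225]
```

Both lie flat. Now the empty carton C.

```bash
python3 -m pendant '[{"x":0,"y":0,"z":0.03,"rx":-0.906,"ry":0.036,"rz":-0.191},{"x":0,"y":0,"z":0.03,"rx":-0.906,"ry":0.036,"rz":-0.191},{"x":0.014,"y":-0.0127,"z":0.03,"rx":-0.906,"ry":0.036,"rz":-0.191},{"x":0.014,"y":-0.0127,"z":0.02,"rx":-0.906,"ry":0.036,"rz":-0.191},{"x":0.014,"y":-0.0127,"z":0,"rx":-0.906,"ry":0.036,"rz":-0.191},{"x":0.014,"y":-0.0127,"z":0,"rx":-0.906,"ry":0.036,"rz":-0.191},{"x":0.014,"y":-0.0127,"z":0,"rx":-0.906,"ry":0.036,"rz":-0.191},{"x":0.014,"y":-0.0127,"z":0,"rx":-0.906,"ry":0.036,"rz":-0.191},{"x":0.014,"y":-0.0127,"z":0,"rx":-0.906,"ry":0.036,"rz":-0.191},{"x":0.014,"y":-0.0127,"z":0,"rx":-0.906,"ry":0.036,"rz":-0.191},{"x":0.014,"y":-0.0127,"z":0,"rx":-0.906,"ry":0.036,"rz":-0.191},{"x":0.014,"y":-0.0127,"z":-0.015,"rx":-0.906,"ry":0.036,"rz":-0.191},{"x":0.014,"y":-0.0127,"z":-0.015,"rx":-0.906,"ry":0.036,"rz":-0.191},{"x":0.014,"y":-0.0126,"z":-0.015,"rx":-0.906,"ry":0.036,"rz":-0.191},{"x":0,"y":0,"z":0,"rx":0,"ry":0,"rz":0}]'
python3 - <<'E'
from h import *
r=frame(-10.2,20);p=np.array([*CAR["C"],.174])-.054*r.as_matrix()[:,2];togo(tool(p,r))
E
```

```text
time: 25.58
ee_pos: [0.6264, 0.0245, 0.2964]
ee_rot: [-3.135, 0.347, 1.389]
wrist_force: [-0.2, 0.1, -0.1]
finger_gap: 0.0852
finger_force: 0.0
t 25.57 shift [ 0.001  -0.0001 -0.0717] rot [-0.03 -0.06  0.06] tcp [0.627 0.024 0.225]
```

```bash
python3 -m pendant '[{"x":0.001,"y":0,"z":-0.024,"rx":-0.03,"ry":-0.06,"rz":0.06},{"x":0,"y":0,"z":-0.024,"rx":0,"ry":0,"rz":0},{"x":0,"y":0,"z":-0.024,"rx":0,"ry":0,"rz":0},{"x":0,"y":0,"z":0,"rx":0,"ry":0,"rz":0}]' && python3 -m pendant '[{"x":0,"y":0,"z":0,"rx":0,"ry":0,"rz":0},{"x":0,"y":0,"z":0,"rx":0,"ry":0,"rz":0},{"x":0,"y":0,"z":0,"rx":0,"ry":0,"rz":0},{"x":0,"y":0,"z":0,"rx":0,"ry":0,"rz":0},{"x":0,"y":0,"z":0,"rx":0,"ry":0,"rz":0}]' 255 && python3 -m pendant '[{"x":0,"y":0,"z":0.03,"rx":0,"ry":0,"rz":0},{"x":0,"y":0,"z":0.03,"rx":0,"ry":0,"rz":0},{"x":0,"y":0,"z":0.03,"rx":0,"ry":0,"rz":0},{"x":0,"y":0,"z":0.03,"rx":0,"ry":0,"rz":0},{"x":0,"y":0,"z":0.02,"rx":0,"ry":0,"rz":0},{"x":-0.0151,"y":-0.0322,"z":0,"rx":0,"ry":0,"rz":0},{"x":-0.0151,"y":-0.0322,"z":0,"rx":0,"ry":0,"rz":0},{"x":-0.0151,"y":-0.0322,"z":0,"rx":0,"ry":0,"rz":0},{"x":-0.0151,"y":-0.0322,"z":0,"rx":0,"ry":0,"rz":0},{"x":-0.0151,"y":-0.0322,"z":0,"rx":0,"ry":0,"rz":0},{"x":-0.0151,"y":-0.0322,"z":0,"rx":0,"ry":0,"rz":0},{"x":-0.0151,"y":-0.0322,"z":0,"rx":0,"ry":0,"rz":0},{"x":-0.0151,"y":-0.0322,"z":0,"rx":0,"ry":0,"rz":0},{"x":-0.0151,"y":-0.0322,"z":0,"rx":0,"ry":0,"rz":0},{"x":-0.0151,"y":-0.0322,"z":0,"rx":0,"ry":0,"rz":0},{"x":0,"y":0,"z":0,"rx":0,"ry":0,"rz":0},{"x":0,"y":0,"z":0,"rx":0,"ry":0,"rz":0}]'
python3 - <<'E'
from h import *
sample(4)
c=arm.camera("top");P=cloud(c);L=P-[.4735,-.316,0]
m=(abs(L[...,0])<.06)&(abs(L[...,1])<.11);print("box inside z",np.percentile(P[m][:,2],[5,25,50]).round(3))
cv2.imwrite("pics/p8.png",np.hstack([c["image"][150:350,150:550]]))
E
```

```text
time: 26.08
ee_pos: [0.6267, 0.0246, 0.226]
ee_rot: [3.14, 0.348, 1.392]
wrist_force: [-0.3, 0.2, 0.9]
finger_gap: 0.0852
finger_force: 0.0
time: 26.7
ee_pos: [0.6276, 0.0243, 0.228]
ee_rot: [3.135, 0.349, 1.39]
wrist_force: [-2.4, 0.3, 6.0]
finger_gap: 0.0451
finger_force: 61.9
time: 28.82
ee_pos: [0.4766, -0.2972, 0.3667]
ee_rot: [3.137, 0.349, 1.391]
wrist_force: [-0.0, 0.6, -0.7]
finger_gap: 0.0454
finger_force: 62.2
t 28.98 F,M mean [-0.1   0.05 -0.85  0.23 -0.03  0.01] sd [0.13 0.41 0.52 0.02 0.01 0.03] grip 62.244887575507164 gap 0.04546644860818189 [ 0.4768 -0.2969  0.3667]
box inside z [0.    0.007 0.57 ]
```

View pics/p8.png

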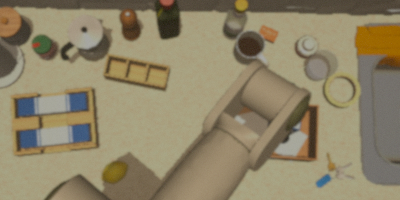

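The insert holds two cartons, the caddy is empty, and the arm is over the box. I lower to just above its floor and release.

```bash
python3 -m pendant '[{"x":0,"y":0,"z":-0.03,"rx":0,"ry":0,"rz":0},{"x":0,"y":0,"z":-0.03,"rx":0,"ry":0,"rz":0},{"x":0,"y":0,"z":-0.03,"rx":0,"ry":0,"rz":0},{"x":0,"y":0,"z":-0.025,"rx":0,"ry":0,"rz":0},{"x":0,"y":0,"z":-0.015,"rx":0,"ry":0,"rz":0},{"x":0,"y":0,"z":-0.008,"rx":0,"ry":0,"rz":0},{"x":0,"y":0,"z":0,"rx":0,"ry":0,"rz":0},{"x":0,"y":0,"z":0,"rx":0,"ry":0,"rz":0}]' && python3 -m pendant '[{"x":0,"y":0,"z":0,"rx":0,"ry":0,"rz":0},{"x":0,"y":0,"z":0,"rx":0,"ry":0,"rz":0},{"x":0,"y":0,"z":0,"rx":0,"ry":0,"rz":0},{"x":0,"y":0,"z":0,"rx":0,"ry":0,"rz":0},{"x":0,"y":0,"z":0.02,"rx":0,"ry":0,"rz":0},{"x":0,"y":0,"z":0.03,"rx":0,"ry":0,"rz":0},{"x":0,"y":0,"z":0.04,"rx":0,"ry":0,"rz":0},{"x":0,"y":0,"z":0.04,"rx":0,"ry":0,"rz":0},{"x":0,"y":0,"z":0.04,"rx":0,"ry":0,"rz":0},{"x":0,"y":0,"z":0,"rx":0,"ry":0,"rz":0}]' 0
python3 - <<'E'
from h import *
flat("top")
a=arm.camera("wrist")["image"];b=arm.camera("scene")["image"]
cv2.imwrite("pics/p9.png",np.hstack([cv2.resize(a,(400,300)),cv2.resize(b,(400,300))]))
E
```

```text
time: 30.08
ee_pos: [0.4767, -0.2979, 0.2295]
ee_rot: [3.136, 0.35, 1.39]
wrist_force: [0.3, -0.0, -0.7]
finger_gap: 0.0453
finger_force: 62.3
time: 31.32
ee_pos: [0.4766, -0.2979, 0.4018]
ee_rot: [3.132, 0.352, 1.389]
wrist_force: [0.5, 0.5, -0.6]
finger_gap: 0.0855
finger_force: 0.0
top -0.046 [(-0.07, 0.0525), (-0.03, 0.0533), (0, 0.054), (0.03, 0.0534), (0.06, 0.0533), (0.085, 0.0538)]
top 0.046 [(-0.07, 0.0535), (-0.03, 0.053), (0, 0.0539), (0.03, 0.0534), (0.06, 0.0531), (0.085, 0.0532)]
```

View pics/p9.png

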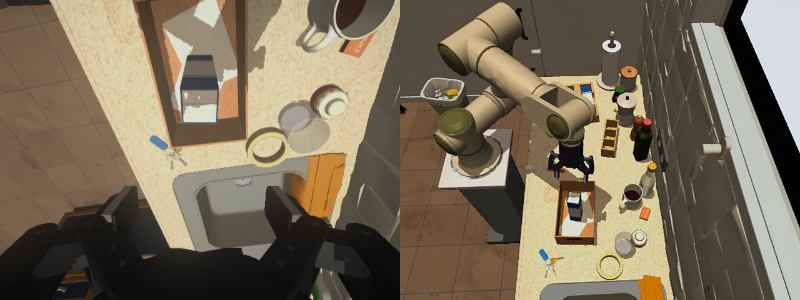

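The empty carton stands in the box at (575,207) of the scene half. Both others lie flat, and the mug, tumbler and jar are where they were.

```bash
python3 -c "
from station import arm
print(arm.hand_in())"
```

```text
the job is handed in; nothing more can be done
None
```

The job is handed in after about 31 s of the 72 s allowed: the full carton (about 4.5 N) lies flat in the far compartment, the half-used one (about 2.6 N) lies flat in the near one, the empty one (about 1 N) stands in the paper box, and the last pictures show nothing else moved; the hand-in returned no verdict.

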